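Re-tension the cam clamp of a circuit-board holder

ROBOT

A 7-joint arm with a two-finger parallel gripper is mounted at the origin on the work surface. World frame = base frame: x ahead of the robot, y to its left, z up, the work surface at z = 0. Lengths are in m, angles in rad, forces in N, time in s.
With the tool pointing down it reaches from about 0.4 to 0.875 m from the base axis. Payload 19.3 kg.
Tool frame: the origin (TCP) lies on the centre line of the jaws, within the pads' length; the fingertips stand 17 mm ahead of it and the grasp point (between the pads) lies 2 mm behind it; z points along the fingers, y is the line along which they close (so a half turn about z gives the same grasp; the last joint's range is limited). The gripper opens to 85 mm and grips with 20 to 120 N. Pads are 22 mm wide; open, the fingers measure 114 mm over their backs; the gripper's body (76 mm by 85 mm) begins 54 mm behind the grasp point. The pads swing forward as they close: fully open they stand 13 mm farther back than shut.
Start: joints at [1.179, 0.521, -0.036, 1.599, 0.021, 1.021, -0.113], TCP at [0.198, -0.593, 0.248] pointing down, gripper open.
Joint ranges: [-2.91, 2.91], [-0.3, 2.13], [-1.5, 1.42], [0.17, 2.43], [-1.26, 4.41], [0.16, 1.93], [-2.52, 2.52]. Speed limits (rad/s): [1.89, 1.89, 2.39, 2.39, 3.01, 3.01, 3.01].

INTERFACE

Orientations are given as [roll, pitch, yaw] about the fixed x, y, z axes, in that order (R = Rz(yaw) Ry(pitch) Rx(roll)).
In Python, from bench import status, viewer, ticket gives the robot as it stands. The module is installed in compiled form; this text tells all that it offers.
- The arm moves only by the tool step_arm, never from a script. Its argument "targets" is a list of rows, each an object of numbers: "grip": the closure, from -1 (fully open) to 1 (shut), so that 0 is half open; "dx", "dy", "dz": the shift along the tool's x, y, z in mm; "spin": the turn about the tool's z in rad. In form: [{"grip": .., "dx": .., "dy": .., "dz": .., "spin": ..}, ...]. A call has 1 to 5 rows; each row shifts and turns the commanded pose from where the row before left it, along the tool's axes as they then stand; what a row does not reach is not made up. A row lasts 1/8 s, in which the tool goes at most 62.5 mm and 10.7 degrees, less where a joint would pass 70% of its speed; a pose out of reach is approached as far as the arm can. A call with a gripper value outside its range is refused whole. The fingers move at their own pace and stop on an object; "grip_force" is the grip in N (left out, the last holds). Time passes only in rows, so rows that do not move let the fingers close. It gives the time, the measured TCP pose, the force, the opening and the grip force at its end, in the units of the state.
- status.sense(): the state, without advancing time (a new reading comes with each control period).
- viewer.camera(name): name is "side" or "top" or "wrist"; returns a dict with "color" (384x512x3 uint8, red, green, blue), "camera_matrix" (3x3 intrinsics, pixels), "dist_coeffs" ([k1, k2, p1, p2, k3] as OpenCV has them; the pictures are not rectified), "eye" and "orientation" of the camera in the world. Camera axes: x right, y up, looking along -z (the intrinsics and any distortion apply to the point x, -y, -z); pixel columns grow to the right and rows downward; lengths in m; the calibration is good to about 2 mm. A picture is of the moment at which its call begins. There is no depth.
- ticket.job_done(): hands the job in; it is judged then, once.
The state is a dict: "time": time; "q": joint angles; "qd": joint speeds; "tau": joint torques, N m; "eef_pos": TCP position; "eef_rot": TCP orientation; "contact_force": force on the tool from outside, world axes, zero at the start; "torque": the same for the moment, N m; "gripper_width": finger opening in m; "gripper_force": force on a finger pad.
Only numpy, scipy, OpenCV 4.12 (cv2) and the standard library are available. Lean on these libraries where they do the work, as an engineer would, in place of code of your own. Each camera call takes 0.05 s, during which the arm holds its last target. There are 200 camera calls.

TASK

The circuit board in the clamp with the red lever is held too loosely. Flip the red lever fully open, and only then turn that clamp's adjusting nut clockwise until its white pointer end is on the green mark; then flip the red lever fully closed again. Do not touch the blue-levered clamp.

Things in the scene. Friction and masses are not known exactly. Their poses are not given: they have to be found in the camera images.
- red_clamp: Clamp with the RED lever, fixed on a brown base plate 340x150x10 mm with a green circuit board (at x -205 to -85 mm, 18 mm high). Origin: underside, on the table, mid-width; z up; x runs along the steel strap from board (-x) to nut (+x). Lever pivot at x=-45, nut axis at x=+75 mm, both y=0.
- red_pivot (a point): Pivot of the red cam lever, 45 mm above the table; axis along clamp x. Lever 82 mm long, paddle 24 mm wide, 12 thick, swings in the upright y-z plane: closed it slopes up to clamp +y, 30 deg above level (tip y=+71 mm, 86 mm high); open, likewise to -y. Pinch it across its width, parallel to x (paddle 52-82 mm out), and follow the arc with the tool upright; a push on its tip jams.
- red_nut_grip (a point): Centre of the red clamp's adjusting nut, on its vertical axis, 57 mm above the table. Black bar grip 56 mm long, 14 mm thick, 44 to 70 mm high (8 mm stud end 5 mm above it); its white end is the pointer. Under it a flat dial, radius 40 mm, top 30 mm high, with black ticks and one green mark in clamp direction +x.
- red_lever (a joint): Angle of the red lever, rad: 0 = closed stop, 1.05 = upright, 2.09 = fully open stop; it grows from clamp +y over the top to -y. Friction about 0.1 N m (1.5 N at the paddle); it stays where it is left.
- red_nut (a joint): Angle of the red clamp's nut, rad, growing clockwise seen from above. The white pointer's direction, counter-clockwise from clamp +x, is 1.4 minus this, so 1.4 is on the green mark. Starts at 0 to 0.45; stops at -0.05 and 2.3. Friction about 0.06 N m; no spring, stays where left, does not rise or sink.
- blue_clamp: Bystander: the clamp with the BLUE lever, built like the red one, same origin and axes, holding another board. Not to be touched.

How it is judged:
By the outcome, as a careful person would: the job done as asked, in the order asked, and still so for the second after the job is handed in, with the robot touching nothing.
It also fails if it takes over 70 s, if anything falls off the work surface, if the arm or the gripper's body presses on something with over 40 N, if the wrist force passes 120 N, or if a joint passes its speed limit or range.

## Working session

There is one attempt and no reset: what is moved stays moved. The work goes in short steps, Python scripts to look and compute and a tool call to move; the robot and the scene stay as the last step left them, time stands still between calls to the robot, and variables do not carry over. Pictures are saved under pics/ and viewed, at most 10 in all, crops included, and the job is handed in when it is done.

Besides the shell and the picture viewer there is one more tool, called after "Emit:" by a JSON object that holds its "op" and its "data", one argument or row to a line. step_arm: Moves the arm, as the interface text tells. Its arguments: {"type":"object","properties":{"targets":{"type":"array","items":{"type":"object","properties":{"grip":{"type":"number"},"dx":{"type":"number"},"dy":{"type":"number"},"dz":{"type":"number"},"spin":{"type":"number"}}}},"grip_force":{"type":"number"}},"required":["targets"]}

```bash
mkdir -p pics
cat > h.py <<'E'
import numpy as np, cv2
from scipy.spatial.transform import Rotation as R
from bench import status, viewer, ticket
def Rm(o):
    o=np.array(o,float)
    if o.shape==(3,3): return o
    if o.size==3: return R.from_euler('xyz',o).as_matrix()
    raise Exception(o)
def snap(name,f):
    c=viewer.camera(name); cv2.imwrite(f,c["color"][:,:,::-1])
    np.savez(f[:-4]+'.npz',K=c["camera_matrix"],d=c["dist_coeffs"],e=c["eye"],R=Rm(c["orientation"])); return c
def ray(f,uv,z):
    c=np.load(f[:-4]+'.npz'); p=cv2.undistortPoints(np.array(uv,float).reshape(-1,1,2),c['K'],c['d'])[:,0]
    v=np.c_[p[:,0],-p[:,1],-np.ones(len(p))]@c['R'].T; e=c['e']
    return e+v*((np.broadcast_to(z,len(p))-e[2])/v[:,2])[:,None]
def proj(f,P):
    c=np.load(f[:-4]+'.npz'); q=(np.atleast_2d(P)-c['e'])@c['R']; q=q*[1,-1,-1]
    return cv2.projectPoints(q,np.zeros(3),np.zeros(3),c['K'],c['d'])[0][:,0]
E
python3 - <<'E'
from h import *
s=status.sense(); print(s["eef_pos"],s["eef_rot"],s["time"])
for n in("top","side"):
    c=snap(n,f"pics/{n}0.png"); print(c["eye"],c["orientation"])
a=[cv2.imread(f"pics/{n}0.png") for n in("top","side")]
cv2.imwrite("pics/both.png",cv2.resize(np.vstack(a),(0,0),fx=.78,fy=.78))
E
```

```text
[ 0.19753927 -0.59261524  0.24773286] [-3.14043887e+00  8.37271753e-05  3.21779198e-01] 0.0
[0.50000454 0.00192612 0.84167469] [ 0.12996777  0.00624448 -1.56070223]
[ 0.44476199 -0.47246801  0.54378187] [ 0.78252093  0.01663249 -0.26873917]
```

View pics/top0.png

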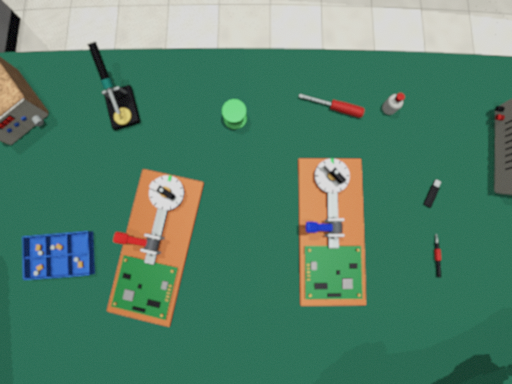

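View pics/side0.png

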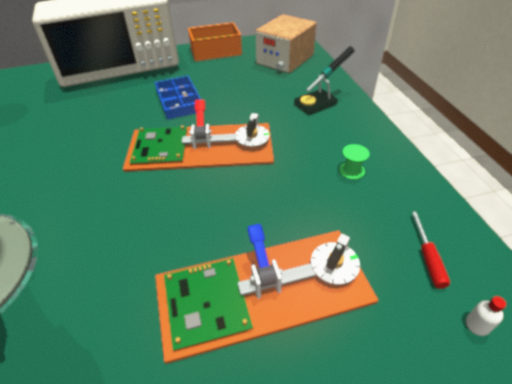

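The top view shows the red clamp on the left: plate corners at about (143,170), (203,182), (169,324), (108,310), nut near (166,192), and the lever pointing left with its tip at (116,239). The side view agrees.

Run:
```python
from h import *
f="pics/top0.png"
P=ray(f,[(143,170),(203,182),(169,324),(108,310)],.01); print(P.round(4))
ax=(P[0]+P[1]-P[2]-P[3])[:2]; yaw=np.arctan2(ax[1],ax[0]); print("yaw",yaw, np.linalg.norm(ax)/2, np.linalg.norm(P[0]-P[1]))
print("mid",P.mean(0), )
print(ray(f,[(166,192)],.03),ray(f,[(116,239)],.086))
im=cv2.imread(f); cv2.imwrite("pics/crop1.png",cv2.resize(im[160:330,100:215],(0,0),fx=3.5,fy=3.5,interpolation=cv2.INTER_CUBIC))
```

```text
[[0.6642 0.2683 0.01  ]
 [0.6364 0.1241 0.01  ]
 [0.3107 0.1934 0.01  ]
 [0.3381 0.3357 0.01  ]]
yaw -0.2067753823208594 0.3330060016203847 0.14686845193199008
mid [0.48734232 0.23035174 0.01      ]
[[0.60922233 0.2057113  0.03      ]] [[0.50034342 0.29493149 0.086     ]]
```

View pics/crop1.png

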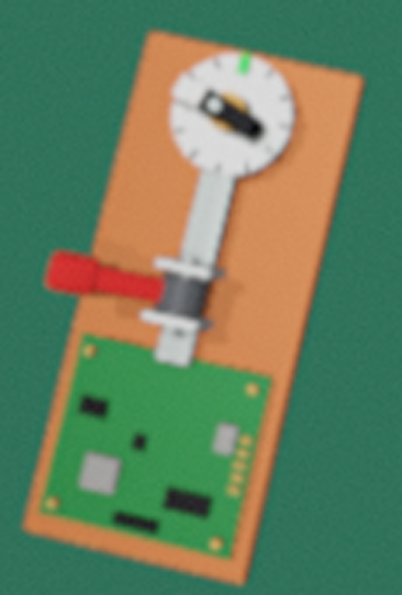

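The enlarged crop shows the white end at crop (212,103) and the dark end at (262,130), so the nut starts near 0.12 rad. The dial centre is at (232,115) and the lever tip at (48,270). Nut ≈ (0.608, 0.205), clamp yaw ≈ -0.207 and pivot ≈ (0.490, 0.230). Moving there now.

Emit:
{"op": "step_arm", "data": {
  "targets": [
    {"grip":-1,"dx":47,"dy":-30},
    {"grip":-1,"dx":47,"dy":-30},
    {"grip":-1,"dx":47,"dy":-30},
    {"grip":-1,"dx":47,"dy":-30},
    {"grip":-1,"dx":47,"dy":-30}
  ],
  "grip_force": 30
}}

```text
schema error: expected keys grip, dx, dy, dz, spin
```

Emit:
{"op": "step_arm", "data": {
  "targets": [
    {"grip":-1,"dx":47,"dy":-30},
    {"grip":-1,"dx":47,"dy":-30},
    {"grip":-1,"dx":47,"dy":-30},
    {"grip":-1,"dx":18,"dy":-50},
    {"grip":-1,"dx":18,"dy":-50}
  ]
}}

```text
schema error: expected keys grip, dx, dy, dz, spin
```

Emit:
{"op": "step_arm", "data": {
  "targets": [
    {"grip":-1,"dx":47,"dy":-30,"dz":0,"spin":0},
    {"grip":-1,"dx":47,"dy":-30,"dz":0,"spin":0},
    {"grip":-1,"dx":47,"dy":-30,"dz":0,"spin":0},
    {"grip":-1,"dx":47,"dy":-30,"dz":0,"spin":0},
    {"grip":-1,"dx":47,"dy":-30,"dz":0,"spin":0}
  ],
  "grip_force": 30
}}

```text
time: 0.72
eef_pos: [0.374, -0.3747, 0.2482]
eef_rot: [-3.141, 0.0, 0.322]
contact_force: [1.6, -1.5, 0.1]
gripper_width: 0.0854
gripper_force: 0.0
```

Emit:
{"op": "step_arm", "data": {
  "targets": [
    {"grip":-1,"dx":47,"dy":-30,"dz":0,"spin":0},
    {"grip":-1,"dx":47,"dy":-30,"dz":0,"spin":0},
    {"grip":-1,"dx":47,"dy":-30,"dz":0,"spin":0},
    {"grip":-1,"dx":18,"dy":-50,"dz":0,"spin":0},
    {"grip":-1,"dx":18,"dy":-50,"dz":0,"spin":0}
  ]
}}

```text
time: 1.35
eef_pos: [0.4809, -0.1383, 0.248]
eef_rot: [-3.141, 0.0, 0.322]
contact_force: [0.7, 0.1, -0.5]
gripper_width: 0.0853
gripper_force: 0.0
```

Emit:
{"op": "step_arm", "data": {
  "targets": [
    {"grip":-1,"dx":18,"dy":-50,"dz":0,"spin":0},
    {"grip":-1,"dx":18,"dy":-50,"dz":0,"spin":0},
    {"grip":-1,"dx":18,"dy":-50,"dz":0,"spin":0},
    {"grip":-1,"dx":18,"dy":-50,"dz":0,"spin":0},
    {"grip":-1,"dx":18,"dy":-50,"dz":0,"spin":0}
  ]
}}

```text
time: 1.98
eef_pos: [0.487, 0.1272, 0.2482]
eef_rot: [3.142, 0.0, 0.322]
contact_force: [1.3, -0.3, -0.4]
gripper_width: 0.0853
gripper_force: 0.0
```

Emit:
{"op": "step_arm", "data": {
  "targets": [
    {"grip":-1,"dx":0,"dy":0,"dz":0,"spin":-0.17},
    {"grip":-1,"dx":0,"dy":0,"dz":0,"spin":-0.17},
    {"grip":-1,"dx":0,"dy":0,"dz":0,"spin":-0.17},
    {"grip":-1,"dx":0,"dy":0,"dz":0,"spin":-0.17},
    {"grip":-1,"dx":0,"dy":0,"dz":0,"spin":-0.17}
  ]
}}

```text
time: 2.6
eef_pos: [0.4871, 0.1255, 0.2481]
eef_rot: [-3.141, 0.0, 1.177]
contact_force: [0.1, 0.8, -0.0]
gripper_width: 0.0853
gripper_force: 0.0
```

Emit:
{"op": "step_arm", "data": {
  "targets": [
    {"grip":-1,"dx":0,"dy":0,"dz":0,"spin":-0.095},
    {"grip":-1,"dx":0,"dy":0,"dz":0,"spin":-0.092},
    {"grip":-1,"dx":50,"dy":-6,"dz":0,"spin":0},
    {"grip":-1,"dx":50,"dy":-6,"dz":0,"spin":0},
    {"grip":-1,"dx":59,"dy":-6,"dz":0,"spin":0}
  ]
}}

```text
time: 3.22
eef_pos: [0.5034, 0.2856, 0.2482]
eef_rot: [3.141, 0.001, 1.357]
contact_force: [0.6, -0.8, 0.1]
gripper_width: 0.0856
gripper_force: 0.0
```

Run:
```python
from h import *
s=status.sense(); print(s["eef_pos"],s["eef_rot"],s["q"])
c=snap("wrist","pics/w1.png"); print(c["eye"],c["orientation"])
n=np.array([.608,.205]);u=np.array([.9787,-.2053]);v=np.array([.2053,.9787]);p=n-.12*u
print(proj("pics/w1.png",[[*(p+.071*v),.086],[*p,.045],[*n,.03]]))
```

```text
[0.50343951 0.28559055 0.24819835] [3.14142035e+00 6.20465206e-04 1.35721036e+00] [-0.23848656  0.49188036 -0.53517029  1.70537875  0.28655364  1.02342309
 -1.0859015 ]
[0.51899329 0.35754932 0.37497314] [-0.29709182  0.00053809 -0.21484234]
[[255.66307696 161.42351045]
 [256.35206034 215.3363599 ]
 [357.01237173 209.77540217]]
```

View pics/w1.png

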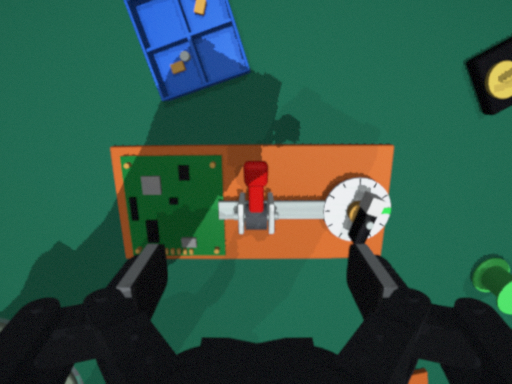

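The wrist view shows the lever tip at (256,161), the dial centre at (357,209) and the strap level, all matching the projected model. I'll descend on the paddle.

Emit:
{"op": "step_arm", "data": {
  "targets": [
    {"grip":-1,"dx":0,"dy":0,"dz":50,"spin":0},
    {"grip":-0.6,"dx":0,"dy":0,"dz":50,"spin":0},
    {"grip":-0.4,"dx":-1,"dy":1,"dz":40,"spin":0},
    {"grip":-0.2,"dx":0,"dy":0,"dz":32,"spin":0},
    {"grip":-0.2,"dx":0,"dy":0,"dz":0,"spin":0}
  ]
}}

```text
time: 3.9
eef_pos: [0.5027, 0.2829, 0.0744]
eef_rot: [-3.139, 0.003, 1.359]
contact_force: [0.0, -0.4, 0.3]
gripper_width: 0.0514
gripper_force: 0.0
```

Emit:
{"op": "step_arm", "data": {
  "targets": [
    {"grip":1,"dx":0,"dy":0,"dz":0,"spin":0},
    {"grip":1,"dx":0,"dy":0,"dz":0,"spin":0},
    {"grip":1,"dx":0,"dy":0,"dz":0,"spin":0},
    {"grip":1,"dx":0,"dy":0,"dz":0,"spin":0}
  ]
}}

```text
time: 4.4
eef_pos: [0.5028, 0.2848, 0.0777]
eef_rot: [-3.141, -0.001, 1.36]
contact_force: [-11.0, 4.7, 3.7]
gripper_width: 0.0231
gripper_force: 32.1
```

Run:
```python
from h import *
n=np.array([.608,.205]);u=np.array([.9787,-.2053]);v=np.array([.2053,.9787]);p=n-.12*u
s=status.sense(); d=s["eef_pos"][:2]-p; print(s["eef_pos"],d@u,d@v,s["gripper_width"],s["gripper_force"],s["contact_force"])
c=snap("wrist","pics/w2.png")
y=d@v*1000; z=s["eef_pos"][2]*1000+2-45; r=np.hypot(y,z);a=np.arctan2(z,y);print(r,np.degrees(a))
t=np.linspace(a,np.pi-np.radians(29),16); Y=r*np.cos(t);Z=r*np.sin(t); print(np.c_[np.diff(Y),-np.diff(Z)].round(1).tolist())
```

```text
[0.50280209 0.28483265 0.07767188] 0.0006533779818436651 0.05653508610914889 0.023117624740017086 32.063578963279724 [-10.97190525   4.66197407   3.66652948]
66.32009429876781 31.51998457426398
[[-5.4, -7.5], [-6.3, -6.7], [-7.2, -5.7], [-7.9, -4.7], [-8.5, -3.5], [-8.9, -2.3], [-9.1, -1.1], [-9.2, 0.2], [-9.1, 1.5], [-8.8, 2.7], [-8.3, 3.9], [-7.7, 5.0], [-6.9, 6.1], [-6.0, 7.0], [-5.0, 7.7]]
```

View pics/w2.png

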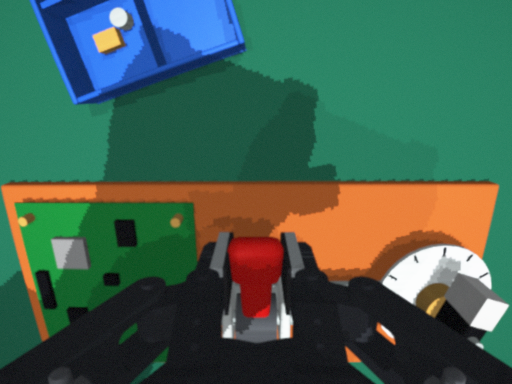

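The paddle (256,270) is centred between the pads and gripped at 23 mm width. I'll follow the arc, with dy -1 to relieve the side load.

Emit:
{"op": "step_arm", "data": {
  "targets": [
    {"grip":1,"dx":-5.4,"dy":-1,"dz":-7.5,"spin":0},
    {"grip":1,"dx":-6.3,"dy":0,"dz":-6.7,"spin":0},
    {"grip":1,"dx":-7.2,"dy":0,"dz":-5.7,"spin":0},
    {"grip":1,"dx":-7.9,"dy":0,"dz":-4.7,"spin":0},
    {"grip":1,"dx":-8.5,"dy":0,"dz":-3.5,"spin":0}
  ]
}}

```text
time: 5.08
eef_pos: [0.4951, 0.2502, 0.1057]
eef_rot: [3.141, -0.002, 1.36]
contact_force: [-5.1, 6.6, -6.2]
gripper_width: 0.0233
gripper_force: 30.5
```

Emit:
{"op": "step_arm", "data": {
  "targets": [
    {"grip":1,"dx":-8.9,"dy":0,"dz":-2.3,"spin":0},
    {"grip":1,"dx":-9.1,"dy":0,"dz":-1.1,"spin":0},
    {"grip":1,"dx":-9.2,"dy":0,"dz":0.2,"spin":0},
    {"grip":1,"dx":-9.1,"dy":0,"dz":1.5,"spin":0},
    {"grip":1,"dx":-8.8,"dy":0,"dz":2.7,"spin":0}
  ]
}}

```text
time: 5.7
eef_pos: [0.486, 0.2065, 0.1051]
eef_rot: [3.14, -0.003, 1.36]
contact_force: [-7.2, 6.3, 4.5]
gripper_width: 0.0232
gripper_force: 29.1
```

Emit:
{"op": "step_arm", "data": {
  "targets": [
    {"grip":1,"dx":-8.3,"dy":0,"dz":3.9,"spin":0},
    {"grip":1,"dx":-7.7,"dy":0,"dz":5,"spin":0},
    {"grip":1,"dx":-6.9,"dy":0,"dz":6.1,"spin":0},
    {"grip":1,"dx":-6,"dy":0,"dz":7,"spin":0},
    {"grip":1,"dx":-5,"dy":0,"dz":7.7,"spin":0}
  ]
}}

```text
time: 6.32
eef_pos: [0.4786, 0.1714, 0.0749]
eef_rot: [3.141, 0.001, 1.358]
contact_force: [-7.8, -1.4, 7.9]
gripper_width: 0.0231
gripper_force: 29.9
```

```bash
cat > l.py <<'E'
from h import *
n=np.array([.608,.205]);u=np.array([.9787,-.2053]);v=np.array([.2053,.9787]);p=n-.12*u
s=status.sense(); d=s["eef_pos"][:2]-p; 
y=d@v*1000; z=s["eef_pos"][2]*1000+2-45; r=np.hypot(y,z);a=np.arctan2(z,y)
print(s["time"],"x",d@u,"y",y,"z",z,"r",r,"deg",np.degrees(a),s["gripper_width"],s["gripper_force"],"Fclamp",s["contact_force"][:2]@u,s["contact_force"][:2]@v,s["contact_force"][2])
E
python3 l.py
```

```text
6.325 x 0.00023485595352715384 y -59.502051043285874 z 31.883248776635 r 67.50581923738571 deg 151.81606055105038 0.023134791536055358 29.94424134492874 Fclamp -7.3579511330448195 -2.9991611789950237 7.861297685936653
```

Emit:
{"op": "step_arm", "data": {
  "targets": [
    {"grip":1,"dx":-1.5,"dy":-0.5,"dz":3,"spin":0},
    {"grip":1,"dx":-1.5,"dy":0,"dz":3,"spin":0},
    {"grip":1,"dx":0,"dy":0,"dz":0,"spin":0}
  ]
}}

```text
time: 6.7
eef_pos: [0.4777, 0.1685, 0.0688]
eef_rot: [3.141, 0.001, 1.358]
contact_force: [-5.9, -4.7, 5.4]
gripper_width: 0.0234
gripper_force: 31.0
```

```bash
python3 l.py
python3 - <<'E'
from h import *
c=snap("side","pics/s2.png"); w=cv2.imread("pics/s2.png"); cv2.imwrite("pics/s2c.png",cv2.resize(w[60:190,100:300],(0,0),fx=4,fy=4,interpolation=cv2.INTER_CUBIC))
E
```

```text
6.7 x 1.564404446835082e-05 y -62.46114043390554 z 25.779771193555277 r 67.57211456729863 deg 157.57244689768837 0.02341821681062404 30.956373810768127 Fclamp -4.778437059315506 -5.771611932535535 5.427240995509504
```

Emit:
{"op": "step_arm", "data": {
  "targets": [
    {"grip":1,"dx":-1,"dy":-0.5,"dz":3,"spin":0},
    {"grip":1,"dx":-1,"dy":0,"dz":3,"spin":0},
    {"grip":1,"dx":0,"dy":0,"dz":0,"spin":0}
  ]
}}

```text
time: 7.12
eef_pos: [0.4772, 0.1664, 0.0629]
eef_rot: [3.14, 0.001, 1.358]
contact_force: [-3.9, -5.6, 5.4]
gripper_width: 0.0233
gripper_force: 32.3
```

```bash
python3 l.py
python3 - <<'E'
from h import *
c=snap("wrist","pics/w3.png")
E
```

```text
7.125 x -7.514587311897576e-05 y -64.57942820769102 z 19.886820616158587 r 67.57209617772405 deg 162.8841200068675 0.023280134797724013 32.347792983055115 Fclamp -2.6440645832881433 -6.271923385798269 5.401083746345716
```

View pics/w3.png

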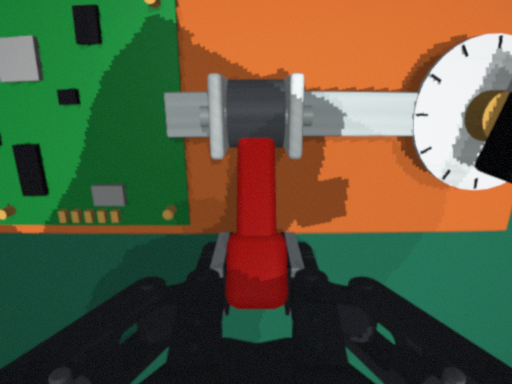

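Run:
```python
from h import *
n=np.array([.608,.205]);u=np.array([.9787,-.2053]);v=np.array([.2053,.9787]);p=n-.12*u
for deg in(140,145,150,155,160):
    a=np.radians(deg);e=np.array([np.cos(a),np.sin(a)]);m=np.array([np.sin(a),-np.cos(a)]) # m: upper face normal
    o=[]
    for r,k in((82,6),(82,-6),(52,6)):
        q=(e*r+m*k)/1000; o.append([*(p+v*q[0]),.045+q[1]])
    print(deg,proj("pics/w3.png",o).round(0).tolist())
```

```text
140 [[257.0, 307.0], [257.0, 309.0], [257.0, 222.0]]
145 [[257.0, 309.0], [257.0, 307.0], [257.0, 226.0]]
150 [[257.0, 308.0], [257.0, 304.0], [257.0, 229.0]]
155 [[257.0, 306.0], [257.0, 300.0], [257.0, 231.0]]
160 [[257.0, 303.0], [257.0, 295.0], [257.0, 232.0]]
```

The wrist view shows the paddle pointing to -y with its tip at (257,305), consistent with about 150° (the open stop). I'll release, rise and verify from higher.

Emit:
{"op": "step_arm", "data": {
  "targets": [
    {"grip":-0.3,"dx":0,"dy":0,"dz":0,"spin":0},
    {"grip":-0.3,"dx":0,"dy":0,"dz":0,"spin":0},
    {"grip":-0.3,"dx":0,"dy":0,"dz":0,"spin":0},
    {"grip":-0.3,"dx":0,"dy":0,"dz":-45,"spin":0},
    {"grip":-0.3,"dx":0,"dy":0,"dz":-45,"spin":0}
  ]
}}

```text
time: 7.8
eef_pos: [0.4765, 0.1675, 0.1527]
eef_rot: [-3.141, 0.0, 1.359]
contact_force: [0.1, -0.0, 0.6]
gripper_width: 0.0554
gripper_force: 0.0
```

```bash
python3 l.py
python3 - <<'E'
from h import *
snap("side","pics/s4.png");snap("wrist","pics/w4.png")
n=np.array([.608,.205]);u=np.array([.9787,-.2053]);v=np.array([.2053,.9787]);p=n-.12*u
for deg in(140,145,150,155,160):
    a=np.radians(deg);e=np.array([np.cos(a),np.sin(a)]);m=np.array([np.sin(a),-np.cos(a)])
    o=[]
    for r,k in((82,6),(82,-6),(52,6)):
        q=(e*r+m*k)/1000; o.append([*(p+v*q[0]),.045+q[1]])
    print(deg,proj("pics/w4.png",o).round(0).tolist(),((proj("pics/s4.png",o)-[140,70])*5).round(0).tolist())
a=cv2.resize(cv2.imread("pics/s4.png")[70:180,140:290],(0,0),fx=5,fy=5)[:, :400]
b=cv2.imread("pics/w4.png")
cv2.imwrite("pics/m4.png",np.hstack([a[:384],b[:,110:510]]))
E
```

```text
7.8 x -0.0009572528142687573 y -63.72440679851532 z 109.71164224441154 r 126.87570478932683 deg 120.149536923485 0.05541195004251055 0.0 Fclamp 0.13556362889268697 0.011082841398499675 0.6127044829733377
140 [[256.0, 212.0], [256.0, 218.0], [255.0, 170.0]] [[275.0, 282.0], [277.0, 311.0], [284.0, 288.0]]
145 [[256.0, 216.0], [256.0, 220.0], [255.0, 173.0]] [[276.0, 299.0], [278.0, 328.0], [285.0, 299.0]]
150 [[256.0, 219.0], [256.0, 221.0], [255.0, 176.0]] [[278.0, 317.0], [280.0, 345.0], [286.0, 309.0]]
155 [[256.0, 221.0], [256.0, 222.0], [255.0, 178.0]] [[279.0, 334.0], [282.0, 362.0], [287.0, 320.0]]
160 [[256.0, 222.0], [256.0, 221.0], [255.0, 180.0]] [[281.0, 351.0], [284.0, 378.0], [288.0, 330.0]]
```

View pics/m4.png

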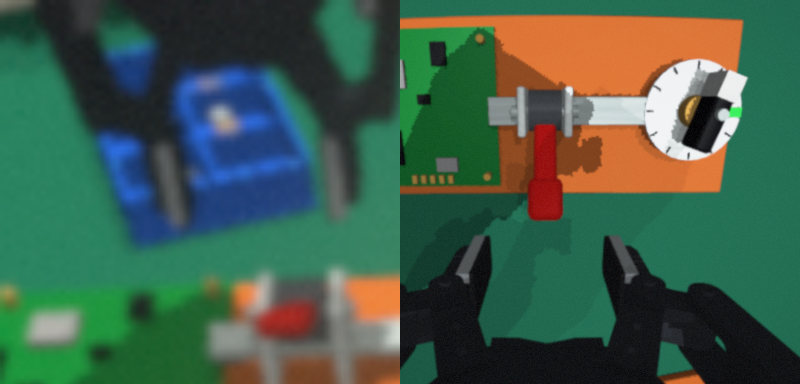

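The left crop shows the red end face centred at about (285,320). The right crop shows the lever pointing to -y with its tip at (545,219), so it is close to 150°. I'll calibrate numerically against the known closed pose.

Run:
```python
from h import *
n=np.array([.608,.205]);u=np.array([.9787,-.2053]);v=np.array([.2053,.9787]);p=n-.12*u
def box(f,deg):
    a=np.radians(deg);e=np.array([np.cos(a),np.sin(a)]);m=np.array([np.sin(a),-np.cos(a)]); o=[]
    for r in(54,82):
        for k in(-6,6):
            for x in(-12,12):
                q=(e*r+m*k)/1000; o.append([*(p+u*x/1000+v*q[0]),.045+q[1]])
    P=proj(f,o); return [*P.min(0).round(1),*P.max(0).round(1)]
for f,w,ds in(("side0",(185,90,215,150),(30,)),("s4",(180,120,220,150),(140,145,150,155)),("w4",(215,100,285,230),(140,145,150,155)),("w1",(235,140,280,230),(30,))):
    f=f"pics/{f}.png"; im=cv2.imread(f).astype(int)
    x0,y0,x1,y1=w; m=im[y0:y1,x0:x1]; k=(m[...,2]>90)&(m[...,1]<.4*m[...,2])&(m[...,0]<.4*m[...,2])
    ys,xs=np.nonzero(k); print(f,"red",xs.min()+x0,ys.min()+y0,xs.max()+x0,ys.max()+y0,"widths/row",[(i+y0,int(c)) for i,c in enumerate(k.sum(1)) if c][-8:])
    for d in ds: print(d,box(f,d))
```

```text
pics/side0.png red 195 100 204 125 widths/row [(118, 6), (119, 6), (120, 6), (121, 6), (122, 6), (123, 6), (124, 6), (125, 5)]
30 [np.float64(193.9), np.float64(98.8), np.float64(204.9), np.float64(112.4)]
pics/s4.png red 192 131 201 136 widths/row [(131, 5), (132, 8), (133, 9), (134, 10), (135, 9), (136, 7)]
140 [np.float64(189.3), np.float64(126.1), np.float64(202.7), np.float64(133.4)]
145 [np.float64(189.5), np.float64(129.4), np.float64(202.8), np.float64(135.9)]
150 [np.float64(189.8), np.float64(131.6), np.float64(203.0), np.float64(139.3)]
155 [np.float64(190.1), np.float64(133.8), np.float64(203.3), np.float64(142.6)]
pics/w4.png red 238 124 271 219 widths/row [(212, 33), (213, 33), (214, 33), (215, 31), (216, 31), (217, 30), (218, 27), (219, 23)]
140 [np.float64(236.4), np.float64(172.2), np.float64(274.7), np.float64(218.4)]
145 [np.float64(237.1), np.float64(175.8), np.float64(274.1), np.float64(220.4)]
150 [np.float64(237.7), np.float64(178.6), np.float64(273.5), np.float64(221.5)]
155 [np.float64(238.4), np.float64(180.8), np.float64(273.0), np.float64(221.6)]
pics/w1.png red 243 161 267 211 widths/row [(204, 15), (205, 15), (206, 15), (207, 15), (208, 15), (209, 15), (210, 13), (211, 13)]
30 [np.float64(242.8), np.float64(157.1), np.float64(268.5), np.float64(186.5)]
```

The lever stopped near 150° while the tool went on to 163°, so it is at the open stop. Now the nut.

Emit:
{"op": "step_arm", "data": {
  "targets": [
    {"grip":-0.2,"dx":21.4,"dy":40.2,"dz":0,"spin":0},
    {"grip":-0.2,"dx":21.4,"dy":40.2,"dz":0,"spin":0},
    {"grip":-0.2,"dx":21.5,"dy":40.3,"dz":0,"spin":0},
    {"grip":-0.2,"dx":0,"dy":0,"dz":0,"spin":0.145},
    {"grip":-0.2,"dx":0,"dy":0,"dz":0,"spin":0.145}
  ]
}}

```text
time: 8.52
eef_pos: [0.6084, 0.2049, 0.1508]
eef_rot: [-3.141, 0.001, 1.064]
contact_force: [0.4, 0.7, 0.1]
gripper_width: 0.0512
gripper_force: 0.0
```

Run:
```python
from h import *
s=status.sense(); print(s["eef_pos"],s["eef_rot"],s["q"],s["gripper_width"])
c=snap("wrist","pics/w5.png"); P=s["eef_pos"]; y=1.07
d=.028*np.array([np.cos(y),np.sin(y),0]); N=np.array([.608,.205,.07])
print(proj("pics/w5.png",[N,N+d,N-d,[.608,.205,.03],[*P[:2],.07]]))
```

```text
[0.60841233 0.20485147 0.15083127] [-3.14079918e+00  5.60167383e-04  1.06394852e+00] [-0.14787071  0.68532359 -0.41363542  1.61882866  0.32818573  0.90789211
 -1.18911771] 0.051185029196855504
[[256.12880296 203.81562429]
 [255.80814027 165.10554267]
 [256.42699128 239.67825838]
 [256.26683162 187.70859025]
 [256.73921675 203.72157225]]
```

View pics/w5.png

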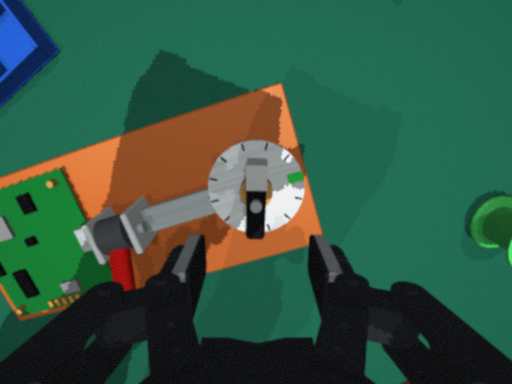

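The wrist view shows the bar exactly vertical at column 256, with the white end up at (256,165) and the green mark at (296,178). Descending to grip.

Emit:
{"op": "step_arm", "data": {
  "targets": [
    {"grip":-0.2,"dx":0,"dy":0,"dz":45,"spin":0},
    {"grip":-0.2,"dx":0,"dy":0,"dz":48,"spin":0},
    {"grip":1,"dx":0,"dy":0,"dz":0,"spin":0},
    {"grip":1,"dx":0,"dy":0,"dz":0,"spin":0},
    {"grip":1,"dx":0,"dy":0,"dz":0,"spin":0}
  ]
}}

```text
time: 9.2
eef_pos: [0.6078, 0.2049, 0.0593]
eef_rot: [-3.141, 0.001, 1.07]
contact_force: [-5.2, 1.4, -18.1]
gripper_width: 0.0226
gripper_force: 30.6
```

Emit:
{"op": "step_arm", "data": {
  "targets": [
    {"grip":1,"dx":0,"dy":0,"dz":0,"spin":0},
    {"grip":1,"dx":0,"dy":0,"dz":0,"spin":0}
  ]
}}

```text
time: 9.45
eef_pos: [0.6078, 0.205, 0.0592]
eef_rot: [-3.141, 0.0, 1.069]
contact_force: [-5.0, 1.7, -16.7]
gripper_width: 0.0222
gripper_force: 31.4
```

Run:
```python
from h import *
s=status.sense(); print(s["eef_pos"],s["eef_rot"],s["contact_force"],s["torque"],s["gripper_width"],s["gripper_force"])
def green(f,w):
    im=cv2.imread(f).astype(int);x0,y0,x1,y1=w;m=im[y0:y1,x0:x1]
    k=(m[...,1]>150)&(m[...,2]<120)&(m[...,0]<140); ys,xs=np.nonzero(k); return len(xs),(xs.mean()+x0,ys.mean()+y0)
for f,w in(("pics/w5.png",(275,160,310,195)),("pics/top0.png",(160,170,180,185)),("pics/w4.png",(325,90,355,130))):
    c,g=green(f,w); G=ray(f,[g],.03)[0]; print(c,g,G, np.arctan2(G[1]-.205,G[0]-.608), np.hypot(G[1]-.205,G[0]-.608))
# dial centre from w5: white pixels fit ellipse
im=cv2.imread("pics/w5.png")[135:238,205:308]; k=((im.min(2)>130)|((im[...,1]>150)&(im[...,2]<120))).astype(np.uint8)
pts=cv2.convexHull(np.argwhere(k)[:,::-1].astype(np.int32)+[205,135]).reshape(-1,2)
G=ray("pics/w5.png",pts,.03); print(cv2.minEnclosingCircle(G[:,:2].astype(np.float32)))
# plate edges top: strap line via minAreaRect of orange
im=cv2.imread("pics/top0.png").astype(int)[:,90:220];k=(im[...,2]>150)&(im[...,0]<120)&(im[...,1]>90)&(im[...,1]<170)
p=cv2.convexHull(np.argwhere(k)[:,::-1].astype(np.int32)+[90,0]).reshape(-1,2); W=ray("pics/top0.png",p,.01)
print(cv2.minAreaRect((W[:,:2]*1000).astype(np.float32)))
```

```text
[0.60783145 0.20495599 0.05919731] [-3.14089150e+00  4.24174516e-04  1.06929288e+00] [ -5.01252415   1.7087285  -16.66395513] [0.24900896 1.22953775 0.0191233 ] 0.022202204197006345 31.36252999305725
14 (np.float64(292.85714285714283), np.float64(179.07142857142858)) [0.63800619 0.19681651 0.03      ] -0.2662515865047393 0.031102102339704427
6 (np.float64(169.5), np.float64(177.5)) [0.64301541 0.19899025 0.03      ] -0.16997550892345653 0.035527394337141166
0 (np.float64(nan), np.float64(nan)) [nan nan nan] nan nan
((0.6038029789924622, 0.20515994727611542), 0.04397999867796898)
((563.1845092773438, 233.9288330078125), (515.5487060546875, 218.38758850097656), 1.2757207155227661)<stdin>:5: RuntimeWarning: Mean of empty slice.
  ret = ret.dtype.type(ret / rcount)
```

The width reads 22 mm rather than 14 mm, with a vertical load, so the fingertips are pinching the boss under the bar. I'll reopen, rise 8 mm and regrip.

Emit:
{"op": "step_arm", "data": {
  "targets": [
    {"grip":-0.2,"dx":0,"dy":0,"dz":0,"spin":0},
    {"grip":-0.2,"dx":0,"dy":0,"dz":0,"spin":0},
    {"grip":-0.2,"dx":0,"dy":0,"dz":-8,"spin":0},
    {"grip":1,"dx":0,"dy":0,"dz":0,"spin":0},
    {"grip":1,"dx":0,"dy":0,"dz":0,"spin":0}
  ]
}}

```text
time: 10.07
eef_pos: [0.6086, 0.2049, 0.067]
eef_rot: [3.141, -0.0, 1.069]
contact_force: [-7.8, 2.6, 5.8]
gripper_width: 0.0156
gripper_force: 5.0
```

Emit:
{"op": "step_arm", "data": {
  "targets": [
    {"grip":1,"dx":0,"dy":0,"dz":0,"spin":0},
    {"grip":1,"dx":0,"dy":0,"dz":0,"spin":0}
  ]
}}

```text
time: 10.32
eef_pos: [0.6079, 0.2051, 0.067]
eef_rot: [-3.141, 0.0, 1.069]
contact_force: [-6.3, -1.0, 10.4]
gripper_width: 0.0134
gripper_force: 31.5
```

Emit:
{"op": "step_arm", "data": {
  "targets": [
    {"grip":1,"dx":0,"dy":0,"dz":0,"spin":0.16},
    {"grip":1,"dx":0,"dy":0,"dz":0,"spin":0.16},
    {"grip":1,"dx":0,"dy":0,"dz":0,"spin":0.16},
    {"grip":1,"dx":0,"dy":0,"dz":0,"spin":0.16},
    {"grip":1,"dx":0,"dy":0,"dz":0,"spin":0.16}
  ]
}}

```text
time: 10.95
eef_pos: [0.6075, 0.2057, 0.067]
eef_rot: [-3.141, 0.001, 0.264]
contact_force: [-9.5, 2.2, 9.8]
gripper_width: 0.0134
gripper_force: 31.6
```

Emit:
{"op": "step_arm", "data": {
  "targets": [
    {"grip":1,"dx":0,"dy":0,"dz":0,"spin":0.16},
    {"grip":1,"dx":0,"dy":0,"dz":0,"spin":0.16},
    {"grip":1,"dx":0,"dy":0,"dz":0,"spin":0.156},
    {"grip":1,"dx":0,"dy":0,"dz":0,"spin":0}
  ]
}}

```text
time: 11.45
eef_pos: [0.6074, 0.2061, 0.067]
eef_rot: [-3.141, 0.001, -0.209]
contact_force: [-8.7, 3.7, 11.9]
gripper_width: 0.0132
gripper_force: 31.8
```

Run:
```python
from h import *
s=status.sense(); print(s["eef_pos"],s["eef_rot"],s["torque"],s["contact_force"],s["q"][6])
# clamp yaw from w1 and w4: plate's +y edge (orange/green transition) 
for f,cols in(("pics/w1.png",list(range(125,235,10))+list(range(290,385,10))),):
    hsv=cv2.cvtColor(cv2.imread(f),cv2.COLOR_BGR2HSV)
    pts=[]
    for c in cols:
        o=np.nonzero((hsv[120:290,c,0]<18)&(hsv[120:290,c,1]>120)&(hsv[120:290,c,2]>60))[0]+120
        if len(o): pts.append((c,o.min()-.5,o.max()+.5))
    pts=np.array(pts)
    for i in(1,2):
        W=ray(f,pts[:,[0,i]],.01)[:,:2]; k=np.polyfit(W[:,0],W[:,1],1); res=W[:,1]-np.polyval(k,W[:,0]); print("edge",np.arctan(k[0]),res.std()*1000)
f="pics/top0.png";hsv=cv2.cvtColor(cv2.imread(f),cv2.COLOR_BGR2HSV)
L=[];Rr=[]
for r in range(185,308,5):
    o=np.nonzero((hsv[r,90:215,0]<18)&(hsv[r,90:215,1]>100)&(hsv[r,90:215,2]>130))[0]+90
    if not 225<r<250: L.append((o.min()-.5,r))
    Rr.append((o.max()+.5,r))
for q in(L,Rr):
    W=ray(f,q,.01)[:,:2]; k=np.polyfit(W[:,0],W[:,1],1); print("top",np.arctan(k[0]),(W[:,1]-np.polyval(k,W[:,0])).std()*1000)
```

```text
[0.60738969 0.20612054 0.06700778] [-3.14133260e+00  1.49879399e-03 -2.08588358e-01] [ 0.6416654   1.83900822 -0.10452487] [-8.66781745  3.69124845 11.89995075] -2.240076767087061
edge -0.20823424536923488 0.42220099608647443
edge -0.35648979262210223 55.24925387981566
top -0.20822338289162126 0.6374358767904881
top -0.2072164702674874 0.6418155994498471
```

The measured clamp yaw is -0.208 and the tool yaw is -0.209, so the pointer is on the mark. Releasing and checking.

Emit:
{"op": "step_arm", "data": {
  "targets": [
    {"grip":-0.2,"dx":0,"dy":0,"dz":0,"spin":0},
    {"grip":-0.2,"dx":0,"dy":0,"dz":0,"spin":0},
    {"grip":-0.2,"dx":0,"dy":0,"dz":0,"spin":0},
    {"grip":-0.2,"dx":0,"dy":0,"dz":-45,"spin":0},
    {"grip":-0.2,"dx":0,"dy":0,"dz":-45,"spin":0}
  ]
}}

```text
time: 12.08
eef_pos: [0.6082, 0.2046, 0.1574]
eef_rot: [3.141, 0.001, -0.207]
contact_force: [0.1, -0.2, 0.8]
gripper_width: 0.0518
gripper_force: 0.0
```

Emit:
{"op": "step_arm", "data": {
  "targets": [
    {"grip":-0.2,"dx":-20,"dy":0,"dz":0,"spin":-0.17},
    {"grip":-0.2,"dx":0,"dy":0,"dz":0,"spin":-0.17},
    {"grip":-0.2,"dx":0,"dy":0,"dz":0,"spin":-0.17},
    {"grip":-0.2,"dx":0,"dy":0,"dz":0,"spin":-0.17},
    {"grip":-0.2,"dx":0,"dy":0,"dz":0,"spin":-0.17}
  ]
}}

```text
time: 12.7
eef_pos: [0.5889, 0.2087, 0.1567]
eef_rot: [3.141, 0.0, 0.648]
contact_force: [0.0, 0.3, -0.2]
gripper_width: 0.051
gripper_force: 0.0
```

Emit:
{"op": "step_arm", "data": {
  "targets": [
    {"grip":-0.2,"dx":0,"dy":0,"dz":0,"spin":-0.18},
    {"grip":-0.2,"dx":0,"dy":0,"dz":0,"spin":-0.18},
    {"grip":-0.2,"dx":0,"dy":0,"dz":0,"spin":-0.18},
    {"grip":-0.2,"dx":0,"dy":0,"dz":0,"spin":-0.18},
    {"grip":-0.2,"dx":0,"dy":0,"dz":0,"spin":0}
  ]
}}

```text
time: 13.32
eef_pos: [0.5889, 0.2086, 0.1565]
eef_rot: [-3.141, -0.0, 1.361]
contact_force: [-0.4, -0.9, -0.5]
gripper_width: 0.0512
gripper_force: 0.0
```

```bash
python3 l.py
python3 - <<'E'
from h import *
s=status.sense(); print(s["eef_pos"],s["eef_rot"]); snap("wrist","pics/w6.png")
E
```

```text
13.325 x 0.10061867782362044 y -0.4347736894891126 z 113.50948462710429 r 113.51031727764615 deg 90.2194580982519 0.05119487090330036 0.0 Fclamp -0.25340294120468554 -0.9485554314634526 -0.45258985175318633
[0.58894207 0.20855351 0.15650948] [-3.14120671e+00 -1.91067498e-04  1.36124258e+00]
```

View pics/w6.png

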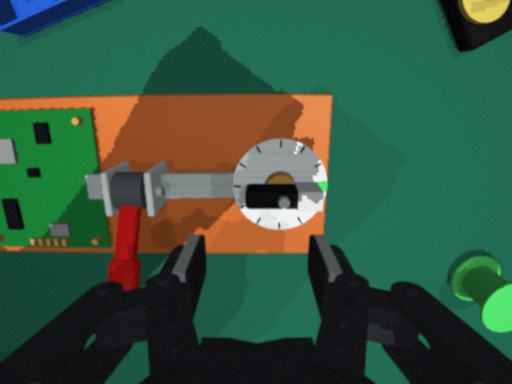

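The wrist view shows the bar level at row 195, parallel to the strap, with its white end toward the green mark at (322,186). The lever is still open at (124,270). Now to close it.

Emit:
{"op": "step_arm", "data": {
  "targets": [
    {"grip":-0.2,"dx":-28.5,"dy":-50,"dz":0,"spin":0},
    {"grip":-0.2,"dx":-28.5,"dy":-50.5,"dz":0,"spin":0},
    {"grip":-0.2,"dx":0,"dy":0,"dz":0,"spin":0},
    {"grip":-0.2,"dx":0,"dy":0,"dz":40,"spin":0},
    {"grip":-0.2,"dx":0,"dy":0,"dz":39,"spin":0}
  ]
}}

```text
time: 14.0
eef_pos: [0.4799, 0.1741, 0.0772]
eef_rot: [3.14, -0.001, 1.358]
contact_force: [1.0, 0.9, -0.2]
gripper_width: 0.0512
gripper_force: 0.0
```

Emit:
{"op": "step_arm", "data": {
  "targets": [
    {"grip":1,"dx":0,"dy":0,"dz":0,"spin":0},
    {"grip":1,"dx":0,"dy":0,"dz":0,"spin":0},
    {"grip":1,"dx":0,"dy":0,"dz":0,"spin":0},
    {"grip":1,"dx":0,"dy":0,"dz":0,"spin":0}
  ]
}}

```text
time: 14.5
eef_pos: [0.479, 0.1746, 0.0788]
eef_rot: [3.141, -0.001, 1.362]
contact_force: [-2.5, 4.8, -9.7]
gripper_width: 0.0235
gripper_force: 32.4
```

```bash
python3 l.py
python3 - <<'E'
import numpy as np
r=66.5;t=np.linspace(np.pi-np.radians(30),np.radians(27),16); Y=r*np.cos(t);Z=r*np.sin(t); print(np.c_[np.diff(Y),-np.diff(Z)].round(1).tolist())
E
```

```text
14.5 x -4.6381873902205855e-07 y -56.202314727448 z 35.773892577823375 r 66.62185505442463 deg 147.5224349545398 0.023482639626172648 32.40578055381775 Fclamp -3.405220704082214 4.23042926741072 -9.669344662479958
[[5.3, -7.9], [6.4, -7.0], [7.3, -6.0], [8.1, -4.9], [8.7, -3.7], [9.2, -2.4], [9.4, -1.1], [9.5, 0.2], [9.4, 1.6], [9.0, 2.9], [8.5, 4.2], [7.9, 5.4], [7.0, 6.4], [6.0, 7.4], [4.9, 8.1]]
```

Emit:
{"op": "step_arm", "data": {
  "targets": [
    {"grip":1,"dx":5.3,"dy":0,"dz":-7.9,"spin":0},
    {"grip":1,"dx":6.4,"dy":0,"dz":-7,"spin":0},
    {"grip":1,"dx":7.3,"dy":0,"dz":-6,"spin":0},
    {"grip":1,"dx":8.1,"dy":0,"dz":-4.9,"spin":0},
    {"grip":1,"dx":8.7,"dy":0,"dz":-3.7,"spin":0}
  ]
}}

```text
time: 15.12
eef_pos: [0.4862, 0.2087, 0.1078]
eef_rot: [3.142, 0.001, 1.362]
contact_force: [-3.4, -4.3, -5.4]
gripper_width: 0.0235
gripper_force: 31.0
```

Emit:
{"op": "step_arm", "data": {
  "targets": [
    {"grip":1,"dx":9.2,"dy":0,"dz":-2.4,"spin":0},
    {"grip":1,"dx":9.4,"dy":0,"dz":-1.1,"spin":0},
    {"grip":1,"dx":9.5,"dy":0,"dz":0.2,"spin":0},
    {"grip":1,"dx":9.4,"dy":0,"dz":1.6,"spin":0},
    {"grip":1,"dx":9,"dy":0,"dz":2.9,"spin":0}
  ]
}}

```text
time: 15.75
eef_pos: [0.496, 0.2549, 0.1069]
eef_rot: [3.141, 0.0, 1.362]
contact_force: [-5.3, -4.1, 6.6]
gripper_width: 0.0235
gripper_force: 33.2
```

Emit:
{"op": "step_arm", "data": {
  "targets": [
    {"grip":1,"dx":8.5,"dy":0,"dz":4.2,"spin":0},
    {"grip":1,"dx":7.9,"dy":0,"dz":5.4,"spin":0},
    {"grip":1,"dx":7,"dy":0,"dz":6.4,"spin":0},
    {"grip":1,"dx":6,"dy":0,"dz":7.4,"spin":0},
    {"grip":1,"dx":4.9,"dy":0,"dz":8.1,"spin":0}
  ]
}}

```text
time: 16.38
eef_pos: [0.5036, 0.2906, 0.076]
eef_rot: [3.14, -0.004, 1.363]
contact_force: [-3.7, 4.8, 9.1]
gripper_width: 0.0231
gripper_force: 34.2
```

```bash
python3 l.py
```

```text
16.375 x 0.00025164813322009813 y 62.36247278210626 z 33.02814103884357 r 70.56866239330803 deg 27.906394296180405 0.023065732278920496 34.15499746799469 Fclamp -4.636372669877291 3.882190868971649 9.110944548663054
```

Emit:
{"op": "step_arm", "data": {
  "targets": [
    {"grip":1,"dx":1,"dy":0,"dz":3,"spin":0},
    {"grip":1,"dx":1,"dy":0,"dz":3,"spin":0},
    {"grip":1,"dx":0.5,"dy":0,"dz":3,"spin":0},
    {"grip":1,"dx":0,"dy":0,"dz":0,"spin":0}
  ]
}}

```text
time: 16.88
eef_pos: [0.5043, 0.294, 0.0673]
eef_rot: [3.139, -0.006, 1.364]
contact_force: [-2.6, 10.2, 7.1]
gripper_width: 0.0237
gripper_force: 35.7
```

Emit:
{"op": "step_arm", "data": {
  "targets": [
    {"grip":-0.3,"dx":0,"dy":0,"dz":0,"spin":0},
    {"grip":-0.3,"dx":0,"dy":0,"dz":0,"spin":0},
    {"grip":-0.3,"dx":0,"dy":0,"dz":0,"spin":0},
    {"grip":-0.3,"dx":0,"dy":0,"dz":-50,"spin":0},
    {"grip":-0.3,"dx":0,"dy":0,"dz":-50,"spin":0}
  ]
}}

```text
time: 17.5
eef_pos: [0.5031, 0.2903, 0.1665]
eef_rot: [-3.141, 0.001, 1.363]
contact_force: [0.9, -0.1, 0.7]
gripper_width: 0.0554
gripper_force: 0.0
```

Emit:
{"op": "step_arm", "data": {
  "targets": [
    {"grip":-1,"dx":0,"dy":0,"dz":-60,"spin":0},
    {"grip":-1,"dx":-5,"dy":0,"dz":-20,"spin":0},
    {"grip":-1,"dx":0,"dy":0,"dz":0,"spin":0}
  ]
}}

```text
time: 17.88
eef_pos: [0.5028, 0.2853, 0.2466]
eef_rot: [3.14, -0.001, 1.362]
contact_force: [0.1, -0.6, -0.1]
gripper_width: 0.0855
gripper_force: 0.0
```

```bash
python3 l.py
python3 - <<'E'
from h import *
snap("wrist","pics/w7.png"); snap("side","pics/s7.png"); snap("top","pics/t7.png")
n=np.array([.608,.205]);u=np.array([.9787,-.2053]);v=np.array([.2053,.9787]);p=n-.12*u
def box(f,deg):
    a=np.radians(deg);e=np.array([np.cos(a),np.sin(a)]);m=np.array([np.sin(a),-np.cos(a)]); o=[]
    for r in(54,82):
        for k in(-6,6):
            for x in(-12,12):
                q=(e*r+m*k)/1000; o.append([*(p+u*x/1000+v*q[0]),.045+q[1]])
    P=proj(f,o); return P.min(0).round(1).tolist()+P.max(0).round(1).tolist()
for f in("w7","s7","side0","w1"):
    F=f"pics/{f}.png"
    for d in(30,35,40): print(f,d,box(F,d))
    x0,y0,x1,y1=(235,100,280,240) if f[0]=="w" else (185,90,215,150)
    m=cv2.imread(F).astype(int)[y0:y1,x0:x1];k=(m[...,2]>90)&(m[...,1]<.4*m[...,2])&(m[...,0]<.4*m[...,2]);ys,xs=np.nonzero(k)
    if len(xs): print(f,"red",xs.min()+x0,ys.min()+y0,xs.max()+x0,ys.max()+y0)
a=cv2.imread("pics/w7.png")[100:292,70:470]; b=cv2.imread("pics/s7.png")[80:190,110:290]
cv2.imwrite("pics/m7.png",np.vstack([cv2.resize(a,(576,276)),cv2.resize(b,(530,324))[:, :].copy() if 0 else cv2.resize(b,(576,320))]))
E
```

```text
17.875 x 0.0005559397756881617 y 56.957886480615706 z 203.5714406066076 r 211.38952732571278 deg 74.36874627160941 0.08548503802640564 0.0 Fclamp 0.17633756082145643 -0.5913985148805255 -0.10249592415512587
w7 30 [243.1, 157.3, 268.9, 186.7]
w7 35 [242.9, 162.1, 269.1, 190.7]
w7 40 [242.7, 167.7, 269.3, 194.9]
w7 red 244 163 268 212
s7 30 [193.9, 98.8, 204.9, 112.4]
s7 35 [193.4, 97.6, 204.7, 111.4]
s7 40 [193.0, 96.7, 204.4, 110.5]
s7 red 195 100 204 125
side0 30 [193.9, 98.8, 204.9, 112.4]
side0 35 [193.4, 97.6, 204.7, 111.4]
side0 40 [193.0, 96.7, 204.4, 110.5]
side0 red 195 100 204 125
w1 30 [242.8, 157.1, 268.5, 186.5]
w1 35 [242.6, 162.0, 268.7, 190.4]
w1 40 [242.5, 167.5, 268.9, 194.7]
w1 red 243 161 267 211
```

View pics/m7.png

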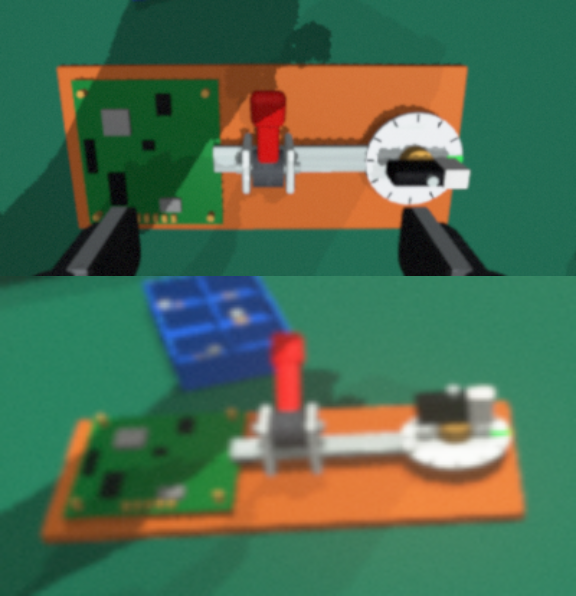

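The lever is sloping up to +y and closed at crop (267,95). The nut's white end (455,178) is along +x at the green mark. One last sub-pixel check of the lever against its original closed pose.

Run:
```python
from h import *
def m(A,B,w):
    x0,y0,x1,y1=w; a,b=[cv2.resize(cv2.cvtColor(cv2.imread(f"pics/{f}.png"),cv2.COLOR_BGR2GRAY),None,fx=8,fy=8,interpolation=cv2.INTER_CUBIC) for f in(A,B)]
    t=a[y0*8:y1*8,x0*8:x1*8]; s=b[y0*8-48:y1*8+48,x0*8-48:x1*8+48]
    _,v,_,l=cv2.minMaxLoc(cv2.matchTemplate(s,t,cv2.TM_CCOEFF_NORMED)); return (np.array(l)-48)/8,round(v,3)
print("wrist tip",m("w1","w7",(240,155,272,172)),"bracket",m("w1","w7",(232,190,280,238)),"strap/board",m("w1","w7",(140,160,230,250)))
print("side tip",m("side0","s7",(190,96,210,112)),"bracket",m("side0","s7",(185,122,215,148)))
print("top tip",m("top0","t7",(108,228,130,250)))
```

```text
wrist tip (array([0.375, 1.875]), 0.976) bracket (array([0.   , 0.375]), 0.996) strap/board (array([-0.625,  0.125]), 0.992)
side tip (array([0.625, 0.25 ]), 0.831) bracket (array([0.125, 0.125]), 0.958)
top tip (array([0.  , 0.75]), 0.703)
```

The lever tip is within about 1.5 px (≤2°) of its original closed pose, and the side view shows no shift. It is closed, so I'm handing in.

```bash
python3 -c "
from bench import ticket; print(ticket.job_done())"
```

```text
the job is handed in; nothing more can be done
None
```

I handed the job in at about 18 s: red lever opened, nut turned clockwise until its white end was on the green mark, lever closed again to within about 2° of its original closed position, and the blue clamp not touched.

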